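Push the plate cooler home into its corner stop

ROBOT

A 6-joint arm with a two-finger parallel gripper is mounted at the origin on a cart in front of the work surface, level with it; the furniture and walls round the work are solid. World frame = base frame: x ahead of the robot, y to its left, z up, the work surface at z = 0. Lengths are in m, angles in rad, forces in N, time in s.
With the tool pointing down it reaches from about 0.35 to 0.85 m from the base axis. Payload 8.1 kg.
Tool frame: the origin (TCP) lies at the very end of the fingers, on their centre line; the grasp point (between the pads) lies 19 mm behind it; z points along the fingers, y is the direction in which the jaws open and shut (so a half turn about z gives the same grasp; the last joint's range is limited). The gripper opens to 93 mm and grips with 3 to 60 N. Pads are 15 mm wide; open, the fingers measure 128 mm over their backs; the gripper's body (75 mm by 188 mm) begins 65 mm behind the grasp point.
Start: joints at [-1.208, 0.13, 1.488, -0, 1.523, -0.085], TCP at [0.26, -0.541, 0.219] pointing down, gripper open.
Joint ranges: [-2.96, 2.96], [-0.89, 2.26], [0.02, 2.5], [-1.34, 4.48], [0, 2.73], [-2.66, 2.66]. Speed limits (rad/s): [2.39, 2.39, 2.79, 3.14, 3.14, 3.14].

INTERFACE

Orientations are given as a rotation vector (axis times angle).
In Python, from plant import robot gives the robot as it stands.
- The arm moves only by the tool jog_arm, never from a script. Its argument "commands" is a list of rows, each a list of 3 entries, a list of its own where there are three numbers: the shift along the world's x, y, z scaled (see below), then the turn, a rotation vector about the world's x, y, z scaled (see below), then the closure, from -1 (fully open) to 1 (shut), so that 0 is half open. In form: [[[tx, ty, tz], [ax, ay, az], hand], ...]. A call has 1 to 10 rows; each row is the pose to reach, as a shift and turn from the pose measured when the call began, turning the shorter way round; what a row does not reach only later rows make up. The controller multiplies each number of a shift by 0.6 m and each number of a turn by 2 pi rad. A row lasts 1/8 s, in which the tool goes at most 62.5 mm and 10.7 degrees, less where a joint would pass 70% of its speed; a pose out of reach is approached as far as the arm can. A call with a number of a shift or a turn outside -1 to 1 is refused whole. A call with a gripper value outside its range is refused whole. The fingers move at their own pace and stop on an object; "newtons" is the grip in N (left out, the last holds). Time passes only in rows, so rows that repeat a pose let the fingers close. It gives the time, the measured TCP pose, the force and the opening at its end, in the units of the state.
- robot.read_state(): the state, without advancing time (a new reading comes with each control period).
- robot.read_camera(name): name is "scene" or "top" or "wrist"; returns a dict with "pixels" (400x640x3 uint8, red, green, blue), "fovy" (degrees; the focal length in pixels is half the picture's height over the tangent of half this angle, whatever the lens; pixels are square), "cx", "cy" (the principal point, pixels), "rvec" (rotation vector, rad) and "tvec" (3), from world to camera coordinates, as OpenCV has them; the wrist camera has in their place "tool_from_camera" (4x4, takes a point from camera to tool coordinates, whose origin is the TCP and whose axes are the flange's). Camera axes: x right, y down, z forward; pixel columns grow to the right and rows downward; lengths in m; the calibration is good to about 2 mm. The wrist camera is an equidistant fisheye: a pixel r from the principal point sees the ray r / f radians off the axis. A picture is of the moment at which its call begins: read the wrist's pose just before it. There is no depth.
- robot.close_job(): hands the job in, once; it reports no verdict.
Trained networks look in the newest picture that a camera, given by its name, has taken for a name from the list of things; names that differ only in an ending like _2 or _b are one class to them, and where a whole thing is asked for, a point or a joint stands for the part that bears it (a point fixed in the world has none). Each returns a list of dicts, best first, with "p" (0 to 1); they miss things now and then, are a little off and sometimes report something else, mostly with a low value. They report only what shows in the picture. A call takes as long as a camera call. They do not tell look-alikes from the thing itself.
- robot.trace(camera, name): "pixels" (400x640 bool, what is visible of it) and "uv" ([column, row] in pixels, amid what is visible of it).
The state is a dict: "t": time; "q": joint angles; "dq": joint speeds; "joint_torque": joint torques, N m; "tool_pos": TCP position; "orientation": TCP orientation; "force": force on the tool from outside, world axes, zero at the start; "wrist_torque": the same for the moment, N m; "opening": finger opening in m.
Only numpy, scipy, OpenCV 4.12 (cv2) and the standard library are available. Lean on these libraries where they do the work, as an engineer would, in place of code of your own. Each camera call takes 0.05 s, during which the arm holds its last target.

TASK

Push the blue plate cooler along the worktop, with the sealed well plate riding on it, into the aluminium corner stop until it is flush against both of the stop's rails. Use the fingers on the cooler's sides only: do not lift or tip the cooler, do not touch the plate or let it shift on the cooler, and leave everything else on the bench where it stands.

Things in the scene. Friction and masses are not known exactly. Their poses are not given: they have to be found in the camera images.
- cooler: solid blue plastic plate cooler, loose, 104 mm along its own x, 144 mm along its own y, 28 mm high, 0.3 to 0.6 kg; origin at the centre of its underside, z up. It starts nearer the robot and to the left of the stop, with its x axis within about 0.55 rad of the stop's
- plate: white 96-well plate with a silver-grey seal, loose, 86 x 128 x 15 mm, lying centred on the cooler's flat top with its axes along the cooler's; origin at the centre of its underside (28 mm above the worktop, so its top is 43 mm up)
- corner_stop: L-shaped aluminium corner stop screwed to the worktop, fixed. Origin at the inner corner of the two rails, at worktop level; z up. The back rail's inner face is the plane x = 0 and runs from the corner 120 mm along +y (to the robot's left); the side rail's inner face is the plane y = 0 and runs from the corner 85 mm along -x (toward the robot). Rails are 20 mm high and 12 mm thick, with 4 mm thick screw flanges on the outside
- seat (a point): fixed point on the worktop in the corner stop, at (-52 mm, +72 mm, 0) of its frame and with the same axes: where the cooler's origin lies when the cooler is flush against both rails (its +x face on the back rail, its -y face on the side rail)
- small_bottle: small white bottle with a green screw cap, 36 mm across, 70 mm high; loose bystander, to be left alone; origin at the centre of its underside
- amber_bottle: amber reagent bottle with a black cap, 62 mm across, 130 mm high; loose bystander, to be left alone; origin at the centre of its underside
- pipette: white micropipette with a red button, lying on its side, 240 mm long (along its own x), 28 mm high; loose bystander, to be left alone; origin at the centre of its underside
- marker: blue marker pen lying down, 135 mm long, 14 mm thick; loose bystander, to be left alone; origin at the centre of its underside
- timer: flat white bench timer with a red and two grey buttons, 66x66 mm, 18 mm high; loose bystander, to be left alone; origin at the centre of its underside
Mind the look-alikes: they are no part of the job. Leave any green look-alike of the plate alone.

How it is judged:
At the end, for the whole second after the job is handed in: The cooler lies flat, at rest, within 4 mm of each rail and within 0.035 rad of square to the stop; the plate still lies flat on the cooler, within 12 mm of its centre and 0.12 rad of square to it (x of cooler in the frame of seat between -0.004 and 0.004 m and y of cooler in the frame of seat between -0.004 and 0.004 m and angle between the x axis of cooler and the x axis of corner_stop, either way round below 0.035 rad and height (world z) of cooler below 0.004 m and angle between each of cooler, plate's own z axis and vertical below 0.05 rad and linear speed of cooler below 0.01 m/s and horizontal distance between plate and cooler below 0.012 m and angle between the x axis of plate and the x axis of cooler, either way round below 0.12 rad and height (world z) of plate below 0.034 m); the robot touches nothing.
It fails at once if the cooler is lifted or tipped (10 mm or 0.12 rad) (height (world z) of cooler above 0.01 m or angle between cooler's own z axis and vertical above 0.12 rad).
It fails at once if the plate shifts on the cooler by more than 15 mm or comes off it (horizontal distance between plate and cooler above 0.015 m or height (world z) of plate above 0.042 m).
It fails at once if the robot touches the plate (1 N) (contact force between any of the fingers, the arm and plate above 1 N).
It fails at once if a bystander is moved by more than 15 mm (distance of any of small_bottle, amber_bottle, pipette, marker, timer from where it was at the start of the episode above 0.015 m).
It also fails if it takes over 72 s, if anything falls off the work surface, if the arm or the gripper's body presses on something with over 40 N, if the wrist force passes 120 N, or if a joint passes its speed limit or range.

## Working session

There is one attempt and no reset: what is moved stays moved. The work goes in short steps, Python scripts to look and compute and a tool call to move; the robot and the scene stay as the last step left them, time stands still between calls to the robot, and variables do not carry over. Pictures are saved under pics/ and viewed, and the job is handed in when it is done.

Besides the shell and the picture viewer there is one more tool, called after "Call:" by a JSON object that holds its "method" and its "body", one argument or row to a line. jog_arm: Moves the arm, as the interface text tells. Shifts and turns lie within -1 to 1; 1 stands for 0.6 m of shift or 2 pi rad of turn. Its arguments: {"type":"object","properties":{"commands":{"type":"array"},"newtons":{"type":"number"}},"required":["commands"]}

```bash
ls; mkdir -p pics
python3 - <<'E'
from plant import robot
import cv2,numpy as np
s=robot.read_state();print(s)
for c in ("scene","top"):
    r=robot.read_camera(c)
    cv2.imwrite(f"pics/{c}0.png",r["pixels"][:,:,::-1])
    print(c,{k:v for k,v in r.items() if k!="pixels"})
    for n in ("cooler","plate","corner_stop"):
        for d in robot.trace(c,n): print(n,d["p"],d["uv"],d["pixels"].sum())
E
```

```text
pics
{'t': 0.0, 'q': array([-1.20840751e+00,  1.31156026e-01,  1.48926692e+00, -2.12602636e-05,
        1.52295403e+00, -8.54279472e-02]), 'dq': array([ 0.0004432 ,  0.00063865,  0.00065902, -0.000108  ,  0.00011233,
       -0.00044781]), 'joint_torque': array([-8.11244190e-04, -5.59836316e+01, -4.91762710e+01,  7.68761127e-02,
        3.57224804e-02, -1.96132783e-04]), 'tool_pos': array([ 0.25960136, -0.54032195,  0.21759728]), 'orientation': array([-3.06144866e+00, -6.97175747e-01,  4.19693815e-04]), 'force': array([-0.22803774,  0.55564954, -0.75194631]), 'wrist_torque': array([0.00359954, 0.06403876, 0.00038627]), 'opening': 0.0934703859369212}
scene {'fovy': 44.041042053850205, 'cx': 320.0611685389192, 'cy': 197.402963415494, 'rvec': array([ 0.88085257, -2.31294189,  1.29484835]), 'tvec': array([0.40809706, 0.23489094, 1.22344295])}
cooler 0.64 [277.9, 239.6] 558
plate 0.91 [280.4, 225.5] 901
plate 0.66 [344.0, 241.4] 929
corner_stop 0.61 [309.0, 179.6] 323
top {'fovy': 43.768934237971884, 'cx': 318.3569829014431, 'cy': 199.85415192387, 'rvec': array([ 2.23225344, -1.80666942,  0.28541557]), 'tvec': array([-0.09184755,  0.52214797,  1.62684844])}
cooler 0.88 [283.8, 201.6] 299
cooler 0.2 [351.8, 253.5] 310
plate 0.64 [280.2, 188.8] 846
plate 0.61 [297.9, 236.9] 681
corner_stop 0.62 [367.9, 168.2] 492
```

Run:
```python
import cv2
a=cv2.imread("pics/scene0.png");b=cv2.imread("pics/top0.png")
cv2.imwrite("pics/s1.png",cv2.resize(a[120:320,180:440],None,fx=3,fy=3,interpolation=3))
cv2.imwrite("pics/t1.png",cv2.resize(b[100:300,220:480],None,fx=3,fy=3,interpolation=3))
```

```text
(no output)
```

View pics/scene0.png

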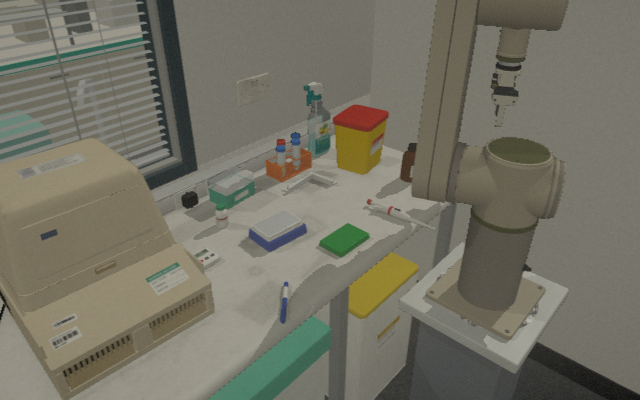

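View pics/s1.png

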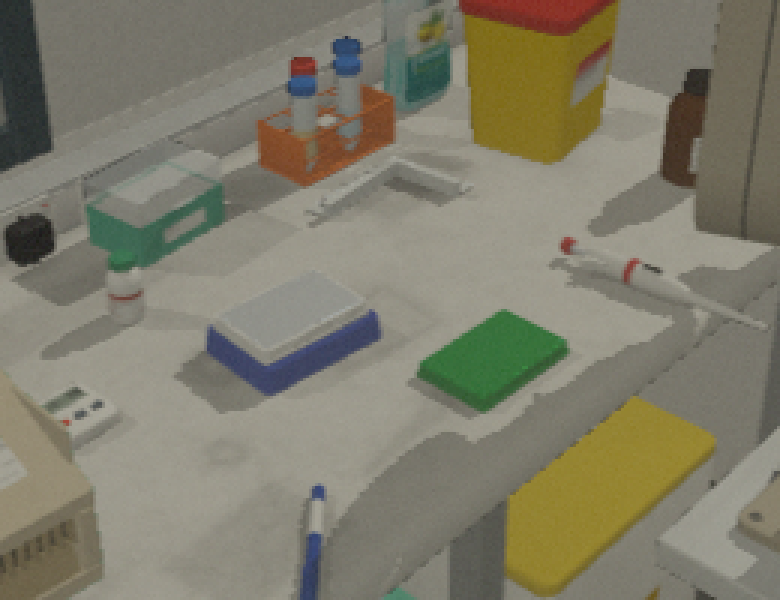

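View pics/t1.png

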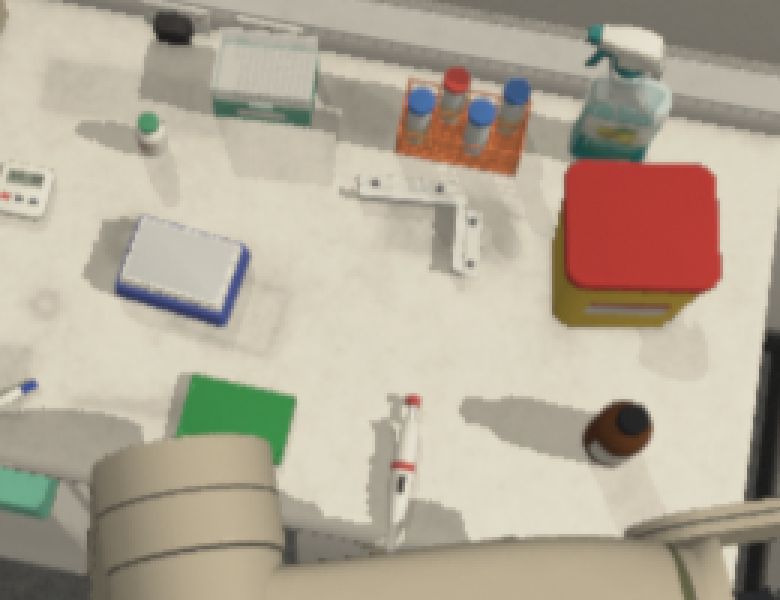

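View pics/top0.png

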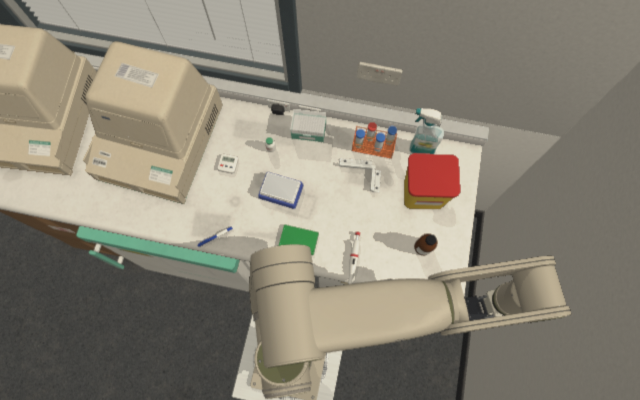

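```bash
cat > h.py <<'E'
import numpy as np,cv2
from scipy.spatial.transform import Rotation as R
def cam(r):
    f=200/np.tan(np.radians(r["fovy"]/2)); return f
def p2w(r,uv,z):
    f=cam(r);Rm=R.from_rotvec(r["rvec"]).as_matrix();t=np.array(r["tvec"])
    c=-Rm.T@t; d=Rm.T@np.array([(uv[0]-r["cx"])/f,(uv[1]-r["cy"])/f,1]); return c+d*(z-c[2])/d[2]
def w2p(r,P):
    f=cam(r);p=R.from_rotvec(r["rvec"]).apply(P)+r["tvec"]; return np.c_[f*p[:,0]/p[:,2]+r["cx"],f*p[:,1]/p[:,2]+r["cy"]]
# wrist: r with added "T" world_from_cam
def wT(s,r):
    T=np.eye(4);T[:3,:3]=R.from_rotvec(s["orientation"]).as_matrix();T[:3,3]=s["tool_pos"]; return T@r["tool_from_camera"]
def wp2w(r,T,uv,z):
    f=cam(r);d=np.array([uv[0]-r["cx"],uv[1]-r["cy"]]);rr=np.hypot(*d);th=rr/f
    v=np.r_[d/max(rr,1e-9)*np.sin(th),np.cos(th)];v=T[:3,:3]@v;c=T[:3,3];return c+v*(z-c[2])/v[2]
def ww2p(r,T,P):
    f=cam(r);p=(np.asarray(P)-T[:3,3])@T[:3,:3];n=np.hypot(p[:,0],p[:,1]);th=np.arctan2(n,p[:,2])
    return np.c_[r["cx"]+f*th*p[:,0]/n,r["cy"]+f*th*p[:,1]/n]
def box(x,y,yaw,lx,ly,z0,z1):
    P=np.array([[sx*lx/2,sy*ly/2,z] for sx in(-1,1) for sy in(-1,1) for z in(z0,z1)])
    P[:,:2]=P[:,:2]@np.array([[np.cos(yaw),np.sin(yaw)],[-np.sin(yaw),np.cos(yaw)]])+[x,y];return P
def rot2(p,x,y,a):
    p=np.array(p,float);p[:,:2]=p[:,:2]@np.array([[np.cos(a),np.sin(a)],[-np.sin(a),np.cos(a)]])+[x,y];return p
E
python3 - <<'E'
from h import *
from plant import robot
r=robot.read_camera("top")
q=lambda u,v,z:np.round(p2w(r,(u/3+220,v/3+100),z)[:2],3)
print("plate top",[q(*p,.043) for p in((143,217),(247,243),(222,308),(125,287))])
print("stop",[q(*p,.02) for p in((358,195),(455,205),(455,272),(480,272))])
for n,p,z in(("smallb",(150,145),0),("amber",(615,455),0),("pip1",(412,402),.014),("pip2",(395,545),.01),("timer",(22,190),.018),("mk",(30,386),.01),("green",(190,378),.03),("green",(295,397),.03),("green",(280,462),.03),("tiprack",(215,115),0),("tiprack",(315,122),0),("rackorange",(397,152),0),("rackor",(518,173),0),("bin",(555,320),0)):
    print(n,q(*p,z))
b=r["pixels"][:,:,::-1]
cv2.imwrite("pics/t2.png",cv2.resize(b[145:200,325:395],None,fx=10,fy=10,interpolation=3))
cv2.imwrite("pics/t3.png",cv2.resize(b[165:215,250:310],None,fx=10,fy=10,interpolation=3))
E
```

```text
plate top [array([0.608, 0.222]), array([0.601, 0.093]), array([0.515, 0.104]), array([0.517, 0.222])]
stop [array([ 0.698, -0.023]), array([ 0.71 , -0.141]), array([ 0.625, -0.156]), array([ 0.631, -0.185])]
smallb [0.719 0.246]
amber [ 0.448 -0.378]
pip1 [ 0.458 -0.136]
pip2 [ 0.29  -0.148]
timer [0.621 0.381]
mk [0.385 0.308]
green [0.428 0.123]
green [ 0.431 -0.002]
green [ 0.353 -0.001]
tiprack [0.776 0.176]
tiprack [0.792 0.05 ]
rackorange [ 0.773 -0.058]
rackor [ 0.776 -0.21 ]
bin [ 0.597 -0.285]
```

View pics/t2.png

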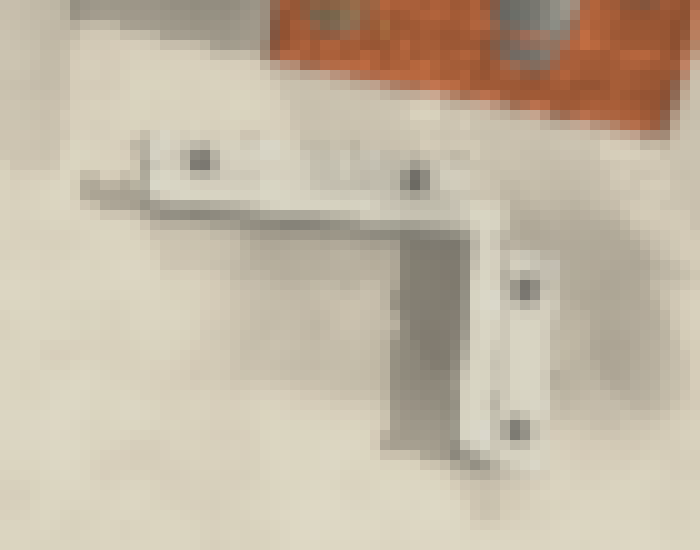

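View pics/t3.png

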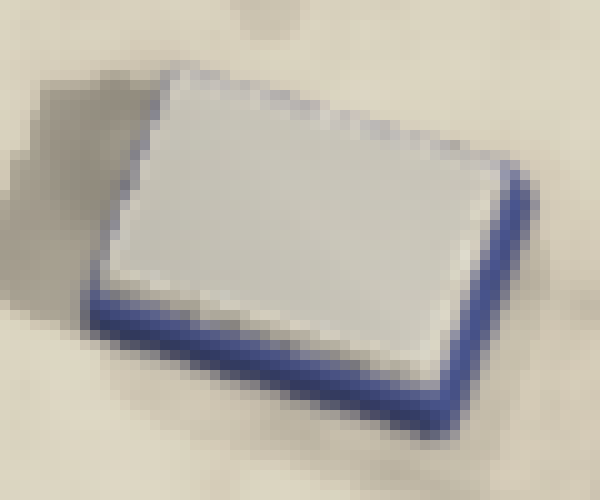

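Call:
{"method": "jog_arm", "body": {
  "commands": [
    [[0.05,0.1,0.15],[0,0,0.02],-1],
    [[0.1,0.2,0.15],[0,0,0.04],-1],
    [[0.15,0.3,0.15],[0,0,0.06],-1],
    [[0.2,0.4,0.15],[0,0,0.08],-1],
    [[0.25,0.5,0.15],[0,0,0.1],-1],
    [[0.3,0.6,0.15],[0,0,0.12],-1],
    [[0.35,0.7,0.15],[0,0,0.14],-1],
    [[0.4,0.8,0.15],[0,0,0.16],-1],
    [[0.45,0.9,0.15],[0,0,0.179],-1],
    [[0.45,0.95,0.15],[0,0,0.179],-1]
  ]
}}

```text
t: 1.7
tool_pos: [0.5185, -0.004, 0.3086]
orientation: [2.217, 2.225, 0.0]
force: [1.4, -0.2, 0.5]
opening: 0.0929
```

Run:
```python
from h import *
from plant import robot
import pickle
s=robot.read_state();r=robot.read_camera("wrist")
print(s["tool_pos"],s["orientation"],s["dq"],{k:v for k,v in r.items() if k!="pixels"})
t=robot.read_camera("top");sc=robot.read_camera("scene")
pickle.dump((s,r,t,sc),open("d1.pkl","wb"))
cv2.imwrite("pics/w1.png",r["pixels"][:,:,::-1]);cv2.imwrite("pics/t4.png",t["pixels"][:,:,::-1])
```

```text
[ 0.51848657 -0.00401434  0.30863854] [2.21730624e+00 2.22491257e+00 3.00832195e-04] [ 0.97104307  0.35486936 -0.32224963 -0.00189724 -0.02957783  1.01549618] {'fovy': 65.70646984690485, 'cx': 319.8603126775922, 'cy': 200.71968589255712, 'tool_from_camera': array([[-2.33898774e-05, -9.65673800e-01, -2.59757795e-01,
         7.20511439e-02],
       [ 9.99999612e-01,  2.06202948e-04, -8.56623581e-04,
         1.46584270e-04],
       [ 8.80781771e-04, -2.59757715e-01,  9.65673420e-01,
        -1.66390058e-01],
       [ 0.00000000e+00,  0.00000000e+00,  0.00000000e+00,
         1.00000000e+00]])}
```

View pics/w1.png

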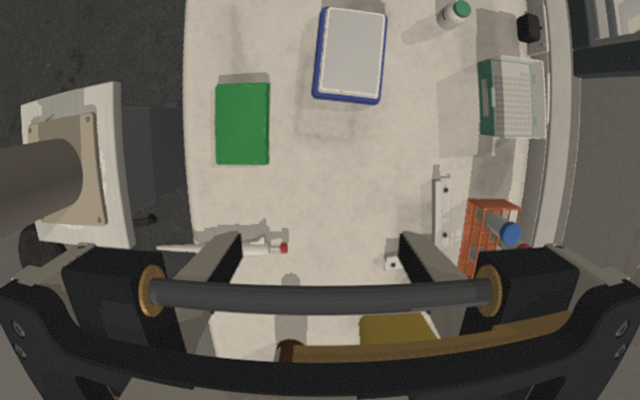

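View pics/t4.png

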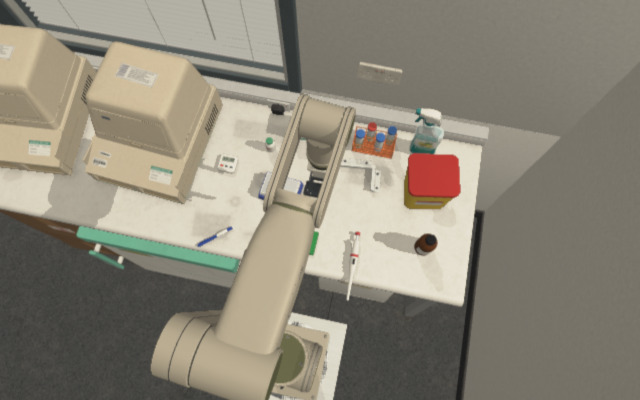

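Call:
{"method": "jog_arm", "body": {
  "commands": [
    [[0.02,-0.1,0],[0,0,0],-1],
    [[0.04,-0.2,0],[0,0,0],-1],
    [[0.06,-0.25,0],[0,0,0],-1],
    [[0.06,-0.25,0],[0,0,0],-1],
    [[0.06,-0.25,0],[0,0,0],-1],
    [[0.06,-0.25,0],[0,0,0],-1]
  ]
}}

```text
t: 2.6
tool_pos: [0.5539, -0.1523, 0.3087]
orientation: [-2.213, -2.23, -0.0]
force: [0.2, -0.0, 0.9]
opening: 0.0936
```

Run:
```python
from h import *
from plant import robot
import pickle
s=robot.read_state();r=robot.read_camera("wrist")
print(s["tool_pos"],s["orientation"],s["dq"])
pickle.dump((s,r),open("d2.pkl","wb"))
cv2.imwrite("pics/w2.png",r["pixels"][:,:,::-1])
```

```text
[ 0.55390844 -0.15232887  0.30866396] [-2.21266997e+00 -2.22968286e+00 -3.05300562e-04] [ 7.65142555e-03 -1.26331519e-04  5.28041865e-05 -8.47722387e-04
 -2.64901951e-03  2.53144160e-04]
```

View pics/w2.png

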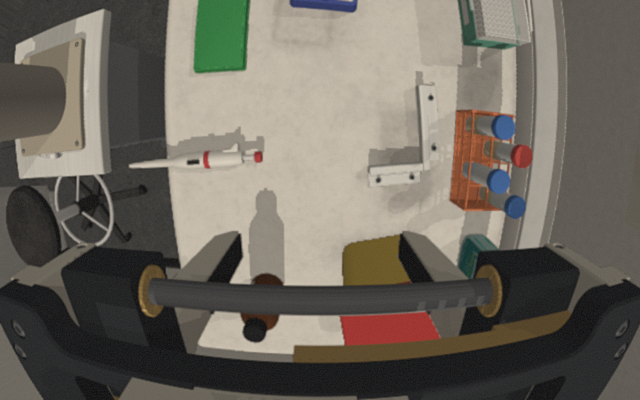

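Stop fully visible: back rail column ~420–437, rows 85–168; side rail around row 168–187, columns 368–420. Zoom for edges.

Run:
```python
import cv2
a=cv2.imread("pics/w2.png")
cv2.imwrite("pics/w2z.png",cv2.resize(a[75:195,355:455],None,fx=5,fy=5,interpolation=3))
a=cv2.imread("pics/w1.png")
cv2.imwrite("pics/w1z.png",cv2.resize(a[0:110,300:400],None,fx=5,fy=5,interpolation=3))
```

```text
(no output)
```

View pics/w2z.png

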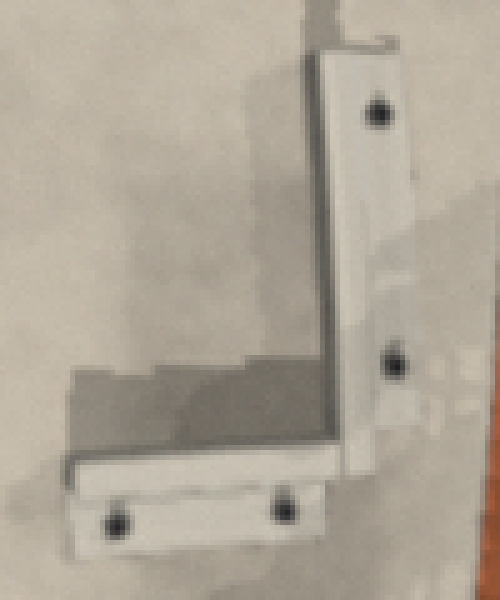

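View pics/w1z.png

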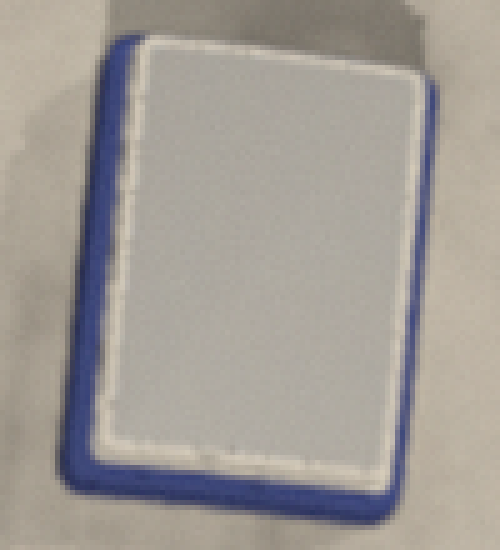

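Run:
```python
from h import *
import pickle
from scipy.optimize import least_squares
s1,r1,t,sc=pickle.load(open("d1.pkl","rb"));s2,r2=pickle.load(open("d2.pkl","rb"))
pz=lambda p,o:[(a+.5)/5-.5+b for a,b in zip(p,o)]
T2=wT(s2,r2);T1=wT(s1,r1)
S=[(338,439),(318,52),(77,460),(68,490)];M=[(0,0,.02),(0,.12,.02),(-.085,0,.02),(-.085,0,0.)]
S=S[:3];M=M[:3]
for p,m in zip(S,M):print(m,wp2w(r2,T2,pz(p,(355,75)),m[2]))
uv=np.array([pz(p,(355,75)) for p in S])
f=least_squares(lambda v:(ww2p(r2,T2,rot2(M,*v))-uv).ravel(),[.7,-.14,0]);print("stop wrist",f.x,f.fun)
tu=np.array([(372,168),(340,165.3),(370.8,189.7)])
f=least_squares(lambda v:(w2p(t,rot2(M,*v))-tu).ravel(),[.7,-.14,0]);print("stop top",f.x,f.fun)
st=f.x
C=[(145,36),(424,70),(388,492),(95,462)];M=[(-.043,.064,.043),(.043,.064,.043),(.043,-.064,.043),(-.043,-.064,.043)]
uv=np.array([pz(p,(300,0)) for p in C])
f=least_squares(lambda v:(ww2p(r1,T1,rot2(M,*v))-uv).ravel(),[.56,.16,0]);print("plate wrist",f.x,f.fun)
print(np.round(ww2p(r1,T1,box(*f.x,.104,.144,0,.028))*5-[1500,0],0))
tu=np.array([(267.5,171.8),(301,180.8),(294,203),(260,192)])
f=least_squares(lambda v:(w2p(t,rot2(M,*v))-tu).ravel(),[.56,.16,0]);print("plate top",f.x,f.fun)
```

```text
(0, 0, 0.02) [ 0.7105418  -0.14045472  0.02      ]
(0, 0.12, 0.02) [ 0.69943423 -0.02254531  0.02      ]
(-0.085, 0, 0.02) [ 0.62861428 -0.14911831  0.02      ]
stop wrist [ 0.71189004 -0.14094609  0.10184313] [ 0.79500382  0.34596431  0.16699099 -0.62002439 -0.85514933  0.29286036]
stop top [ 0.71163843 -0.14299905  0.1157432 ] [ 0.34202623 -0.01718098 -0.44101376 -0.12285749  0.09615994  0.12589432]
plate wrist [ 0.56319145  0.1661948  -0.09276188] [-2.48630328 -0.99417406  2.18680672  0.09863537  1.73018192  0.92876312
 -1.32785531 -0.17425898]
[[ 55. 495.]
 [ 53. 488.]
 [101.  51.]
 [101.  20.]
 [394. 533.]
 [412. 529.]
 [435.  93.]
 [454.  65.]]
plate top [ 0.56415806  0.16384482 -1.63336905] [ 6.99827917 -4.23380501 -3.64011668 -7.29404198 -6.95982415  3.2124933
  3.71984932  7.99249936]
```

Call:
{"method": "jog_arm", "body": {
  "commands": [
    [[0.01,0.1,0],[0,0,-0.008],0],
    [[0.02,0.2,0],[0,0,-0.016],0],
    [[0.0305,0.3,0],[0,0,-0.016],0],
    [[0.0305,0.3,0],[0,0,-0.016],0],
    [[0.0305,0.3,0],[0,0,-0.016],0],
    [[0.0305,0.3,0],[0,0,-0.016],0]
  ]
}}

```text
t: 3.4
tool_pos: [0.5722, 0.0268, 0.3088]
orientation: [2.323, 2.115, 0.0]
force: [0.4, -0.4, -0.3]
opening: 0.0465
```

Run:
```python
from h import *
from plant import robot
import pickle
s=robot.read_state();r=robot.read_camera("wrist")
print(s["tool_pos"],s["orientation"],s["dq"],s["opening"])
pickle.dump((s,r),open("d3.pkl","wb"))
a=r["pixels"][:,:,::-1]
d=robot.trace("wrist","cooler")
for x in d: print(x["p"],x["uv"],x["pixels"].sum())
T=wT(s,r)
a=cv2.resize(a[0:150,280:430],None,fx=5,fy=5,interpolation=3)
a=a.copy()
P=(ww2p(r,T,np.r_[box(.563,.165,-.093,.104,.144,0,.028),box(.563,.165,-.093,.086,.128,.028,.043)])-[280,0])*5+2
for p in P: cv2.circle(a,(int(p[0]),int(p[1])),3,(0,0,255),1)
cv2.imwrite("pics/w3z.png",a)
```

```text
[0.57217536 0.02679601 0.30876807] [2.32287702e+00 2.11500629e+00 1.25875970e-05] [-0.01238886  0.00172337 -0.00047887  0.00313397 -0.00119966  0.00297538] 0.046498976840872654
0.6 [300.3, 118.9] 1173
```

View pics/w3z.png

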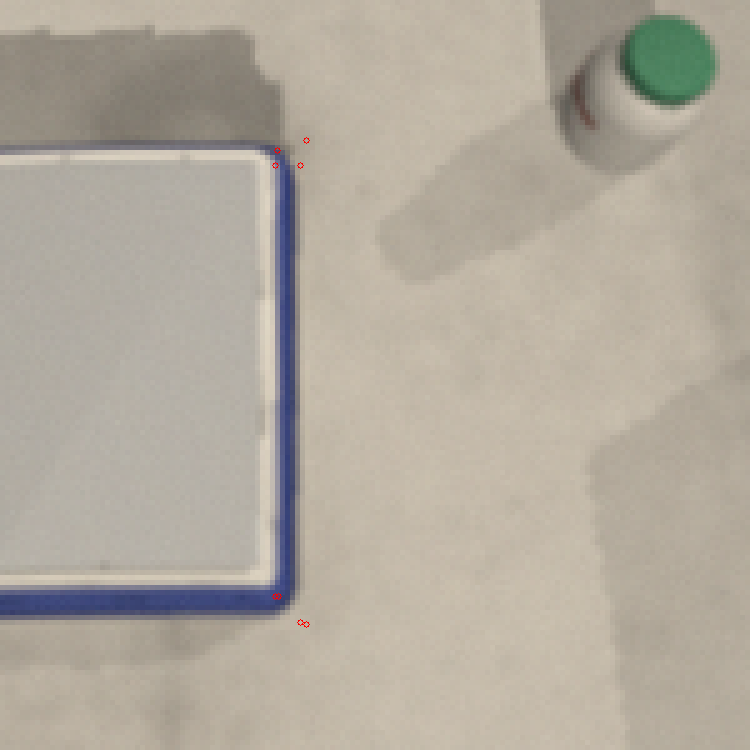

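Run:
```python
from h import *
import pickle
s,r=pickle.load(open("d3.pkl","rb"))
a=r["pixels"][:,:,::-1]
hsv=cv2.cvtColor(a.copy(),cv2.COLOR_BGR2HSV)
m=((hsv[...,0]>105)&(hsv[...,0]<130)&(hsv[...,1]>90)).astype(np.uint8)
m[160:]=0;m[:,420:]=0;m[:,:220]=0
n,l,st,c=cv2.connectedComponentsWithStats(m);print(st)
k=1+np.argmax(st[1:,4]);pts=np.argwhere(l==k)[:,::-1].astype(np.float32)
T=wT(s,r)
hull=cv2.convexHull(pts)[:,0]
W=np.array([wp2w(r,T,p,.014)[:2] for p in hull])
rc=cv2.minAreaRect((W*1000).astype(np.float32));print(rc)
# model silhouette fit: compare hull masks
from scipy.optimize import minimize
obs=np.zeros((400,640),np.uint8);cv2.fillConvexPoly(obs,np.round(hull).astype(np.int32),1)
def sil(v,sc):
    P=np.vstack([box(*v,.104*sc,.144*sc,0,.028)])
    h=cv2.convexHull((ww2p(r,T,P)*1).astype(np.float32))[:,0]
    o=np.zeros((400,640),np.uint8);cv2.fillConvexPoly(o,np.round(h*256).astype(np.int32),1,shift=8);return o
for sc in(1,.97,.95):
    f=minimize(lambda v:float((sil(v,sc)!=obs).sum()),[.563,.165,-.093],method="Nelder-Mead",options=dict(initial_simplex=[[.56,.16,-.09],[.57,.16,-.09],[.56,.17,-.09],[.56,.16,-.15]]));print(sc,f.x,f.fun)
a=cv2.resize(a[0:150,220:370],None,fx=5,fy=5,interpolation=3);cv2.imwrite("pics/w3y.png",a)
```

```text
[[     0      0    640    400 255304]
 [   271     31     68     92    696]]
((562.043701171875, 167.07638549804688), (140.91476440429688, 99.06787872314453), 84.67289733886719)
1 [ 0.56055863  0.16733801 -0.09942429] 908.0
0.97 [ 0.55990802  0.1676025  -0.09244856] 509.0
0.95 [ 0.56184201  0.16508166 -0.09629798] 208.0
```

View pics/w3y.png

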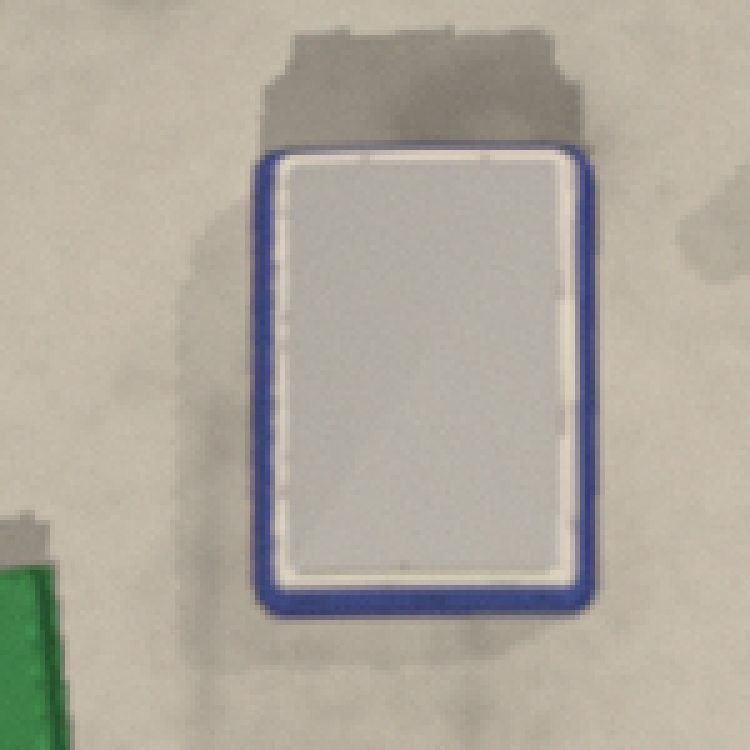

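Call:
{"method": "jog_arm", "body": {
  "commands": [
    [[0,0.1,0],[0,0,0],0],
    [[0,0.2,0],[0,0,0],0],
    [[0,0.3,0],[0,0,0],0],
    [[0,0.405,0],[0,0,0],0],
    [[0,0.405,-0.05],[0,0,0],0],
    [[0,0.405,-0.15],[0,0,0],0],
    [[0,0.405,-0.25],[0,0,0],0],
    [[0,0.405,-0.35],[0,0,0],0],
    [[0,0.405,-0.42],[0,0,0],0],
    [[0,0.405,-0.45],[0,0,0],0]
  ]
}}

```text
t: 4.75
tool_pos: [0.5705, 0.2678, 0.0353]
orientation: [-2.324, -2.111, 0.007]
force: [-0.6, -0.6, -0.1]
opening: 0.0466
```

Run:
```python
from h import *
from plant import robot
s=robot.read_state();print(s["tool_pos"],s["orientation"],s["force"])
for c in("top","scene"):
  r=robot.read_camera(c);a=r["pixels"][:,:,::-1]
  o=(240,140) if c=="top" else (210,180)
  a=cv2.resize(a[o[1]:o[1]+100,o[0]:o[0]+130],None,fx=6,fy=6,interpolation=3);a=a.copy()
  P=(w2p(r,np.r_[box(.562,.166,-.093,.104,.144,0,.028),box(.562,.166,-.093,.086,.128,.028,.043)])-o)*6+3
  for p in P: cv2.circle(a,(int(p[0]),int(p[1])),3,(0,0,255),1)
  cv2.imwrite(f"pics/{c}5.png",a)
```

```text
[0.57050877 0.2678075  0.03534387] [-2.32382212 -2.11131231  0.00723228] [-0.56413829 -0.55691478 -0.087367  ]
```

View pics/top5.png

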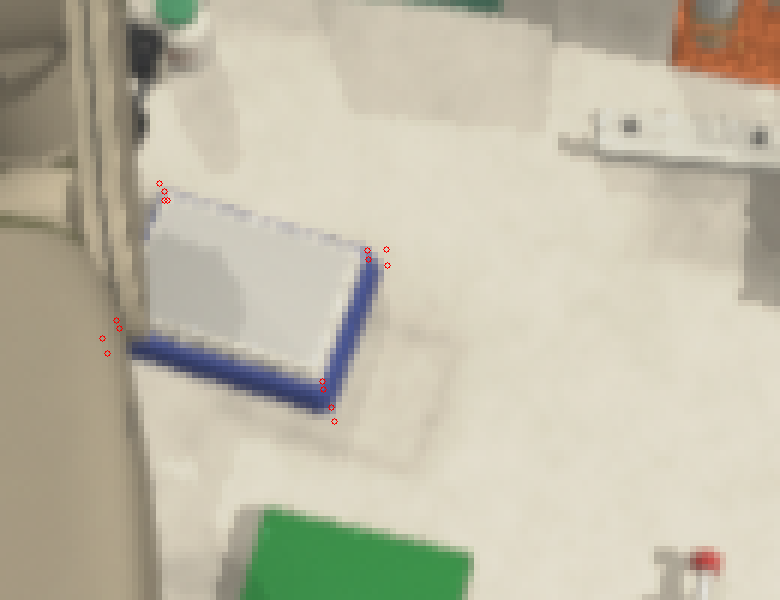

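View pics/scene5.png

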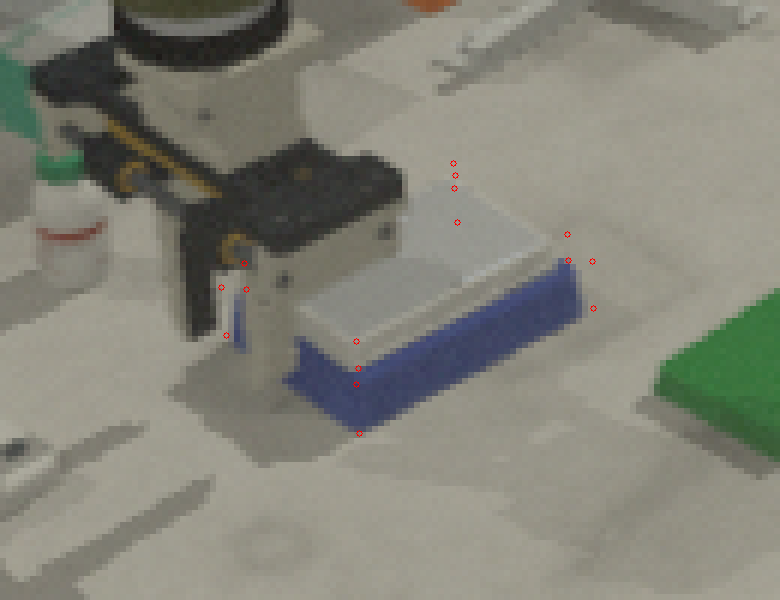

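Call:
{"method": "jog_arm", "body": {
  "commands": [
    [[0.002,0.003,-0.02],[0,0,0],0],
    [[0.002,0.003,-0.04],[0,0,0],0],
    [[0.002,0.003,-0.04],[0,0,0],0],
    [[0.001,-0.01,-0.04],[0,0,0],0],
    [[0.0,-0.02,-0.04],[0,0,0],0],
    [[0.0,-0.03,-0.04],[0,0,0],0],
    [[0.0,-0.03,-0.04],[0,0,0],0]
  ]
}}

```text
t: 5.72
tool_pos: [0.5714, 0.2498, 0.0131]
orientation: [-2.325, -2.111, 0.005]
force: [-0.1, 0.3, 0.1]
opening: 0.0461
```

Call:
{"method": "jog_arm", "body": {
  "commands": [
    [[0,-0.003,0],[0,0,0],0],
    [[0,-0.006,0],[0,0,0],0],
    [[0,-0.009,0],[0,0,0],0],
    [[0,-0.012,0],[0,0,0],0]
  ]
}}

```text
t: 6.22
tool_pos: [0.5713, 0.2431, 0.0131]
orientation: [-2.324, -2.111, 0.004]
force: [0.0, 2.8, 0.1]
opening: 0.0464
```

Run:
```python
import numpy as np
y0=-.096;s=0;x=np.array([0.,0.]);prev=None
t0=.0795*np.array([-np.sin(y0),np.cos(y0)])
steps=[.003,.006,.008]+[.01]*7
N=[.003,.006,.008]+[.01]*17+[.010]*5+[.008,.006,.003]
ds=.0005;cur=0;tot=0
for i,n in enumerate(N):
    for k in range(int(round(n/ds))):
        yaw=y0+.2*min(1,(tot)/.17); x=x+ds*np.array([np.sin(yaw),-np.cos(yaw)]);tot+=ds
    yaw=y0+.2*min(1,tot/.17)
    d=x+.0795*np.array([-np.sin(yaw),np.cos(yaw)])-t0
    print(i,round(tot,4),np.round(d/.6,4),round((yaw-y0)/2/np.pi,4))
```

```text
0 0.003 [-0.0009 -0.0049] 0.0006
1 0.009 [-0.0028 -0.0148] 0.0017
2 0.017 [-0.0051 -0.028 ] 0.0032
3 0.027 [-0.0078 -0.0445] 0.0051
4 0.037 [-0.0103 -0.0611] 0.0069
5 0.047 [-0.0127 -0.0776] 0.0088
6 0.057 [-0.0148 -0.0942] 0.0107
7 0.067 [-0.0168 -0.1109] 0.0125
8 0.077 [-0.0185 -0.1275] 0.0144
9 0.087 [-0.0201 -0.1442] 0.0163
10 0.097 [-0.0214 -0.1609] 0.0182
11 0.107 [-0.0226 -0.1776] 0.02
12 0.117 [-0.0236 -0.1943] 0.0219
13 0.127 [-0.0243 -0.211 ] 0.0238
14 0.137 [-0.0249 -0.2277] 0.0257
15 0.147 [-0.0253 -0.2445] 0.0275
16 0.157 [-0.0255 -0.2612] 0.0294
17 0.167 [-0.0255 -0.2779] 0.0313
18 0.177 [-0.0242 -0.2946] 0.0318
19 0.187 [-0.0225 -0.3111] 0.0318
20 0.197 [-0.0207 -0.3277] 0.0318
21 0.207 [-0.019  -0.3443] 0.0318
22 0.217 [-0.0173 -0.3609] 0.0318
23 0.227 [-0.0155 -0.3775] 0.0318
24 0.237 [-0.0138 -0.394 ] 0.0318
25 0.245 [-0.0124 -0.4073] 0.0318
26 0.251 [-0.0114 -0.4172] 0.0318
27 0.254 [-0.0109 -0.4222] 0.0318
```

Call:
{"method": "jog_arm", "body": {
  "commands": [
    [[-0.001,-0.005,0],[0,0,0.0006],0],
    [[-0.003,-0.015,0],[0,0,0.0017],0],
    [[-0.005,-0.028,0],[0,0,0.0032],0],
    [[-0.008,-0.0445,0],[0,0,0.0051],0],
    [[-0.0103,-0.061,0],[0,0,0.0069],0],
    [[-0.0127,-0.0776,0],[0,0,0.0088],0],
    [[-0.0148,-0.094,0],[0,0,0.0107],0],
    [[-0.0158,-0.103,0],[0,0,0.0115],0],
    [[-0.016,-0.105,0],[0,0,0.0117],0]
  ]
}}

```text
t: 7.35
tool_pos: [0.5617, 0.1797, 0.0131]
orientation: [-2.245, -2.195, 0.004]
force: [-0.3, 3.1, -0.1]
opening: 0.0466
```

```bash
cat > look.py <<'E'
from h import *
from plant import robot
import sys
tag=sys.argv[1]
s=robot.read_state();print(s["t"],s["tool_pos"],s["orientation"],s["force"])
A=[]
for c in("top","scene"):
  r=robot.read_camera(c);a=r["pixels"][:,:,::-1]
  o=(250,140) if c=="top" else (225,150)
  A.append(cv2.resize(a[o[1]:o[1]+90,o[0]:o[0]+140],None,fx=4.5 if 0 else 5,fy=5,interpolation=3)[:, :])
o=np.vstack(A);o=cv2.resize(o,None,fx=.66,fy=.66,interpolation=cv2.INTER_AREA)
cv2.imwrite(f"pics/L{tag}.png",o)
E
python3 look.py a
```

```text
7.35 [0.56171551 0.17969846 0.0131458 ] [-2.24545352 -2.19470544  0.00387336] [-0.28000402  3.14419456 -0.07708879]
```

View pics/La.png

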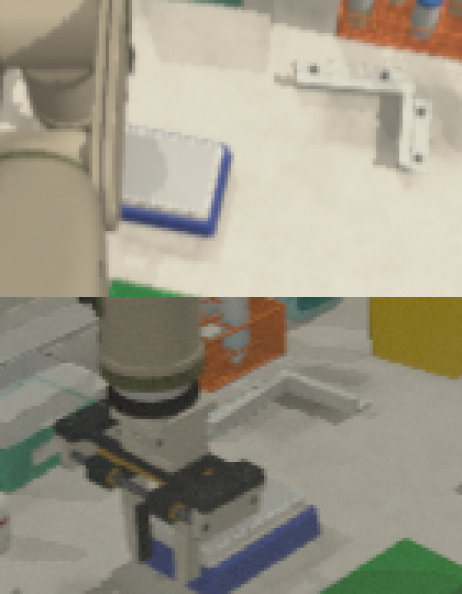

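Call:
{"method": "jog_arm", "body": {
  "commands": [
    [[-0.0007,-0.005,0],[0,0,0.0006],0],
    [[-0.0025,-0.0218,0],[0,0,0.0027],0],
    [[-0.0041,-0.0385,0],[0,0,0.0046],0],
    [[-0.0054,-0.0552,0],[0,0,0.0065],0],
    [[-0.0066,-0.0719,0],[0,0,0.0083],0],
    [[-0.0076,-0.0886,0],[0,0,0.0102],0],
    [[-0.0083,-0.1053,0],[0,0,0.0121],0],
    [[-0.0089,-0.122,0],[0,0,0.014],0],
    [[-0.0091,-0.131,0],[0,0,0.015],0],
    [[-0.0091,-0.133,0],[0,0,0.0152],0]
  ]
}}

```text
t: 8.7
tool_pos: [0.5562, 0.0997, 0.0131]
orientation: [-2.138, -2.299, 0.005]
force: [-0.4, 3.1, -0.0]
opening: 0.0464
```

```bash
python3 look.py b
```

```text
8.7 [0.55620052 0.09965439 0.01307448] [-2.1384083  -2.2994437   0.00462697] [-0.40478759  3.1273189  -0.01147253]
```

View pics/Lb.png

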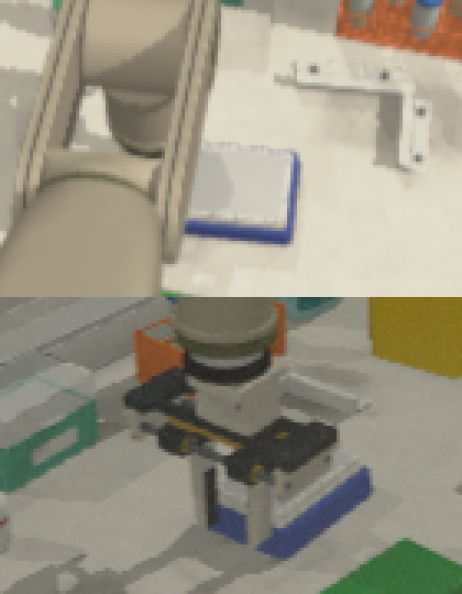

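Call:
{"method": "jog_arm", "body": {
  "commands": [
    [[-0.0003,-0.009,0],[0,0,0.0012],0],
    [[-0.0003,-0.0255,0],[0,0,0.003],0],
    [[-0.0002,-0.042,0],[0,0,0.0048],0],
    [[0.0012,-0.0585,0],[0,0,0.0051],0],
    [[0.003,-0.075,0],[0,0,0.0051],0],
    [[0.0047,-0.0915,0],[0,0,0.0051],0],
    [[0.0065,-0.108,0],[0,0,0.0051],0],
    [[0.0083,-0.125,0],[0,0,0.0051],0],
    [[0.0098,-0.139,0],[0,0,0.0051],0],
    [[0.0106,-0.147,0],[0,0,0.0051],0]
  ]
}}

```text
t: 10.05
tool_pos: [0.5626, 0.0109, 0.0131]
orientation: [-2.102, -2.334, 0.005]
force: [-0.0, 4.2, 0.9]
opening: 0.0465
```

```bash
python3 look.py c
```

```text
10.05 [0.56261358 0.01094425 0.0130534 ] [-2.10172741 -2.3335104   0.00520722] [-0.0322212   4.16488104  0.88144073]
```

View pics/Lc.png

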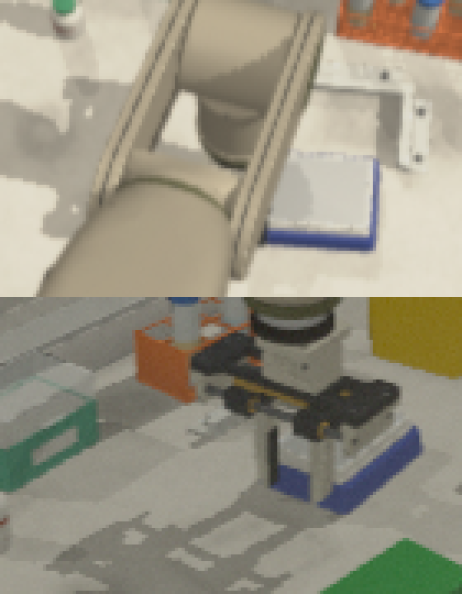

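Call:
{"method": "jog_arm", "body": {
  "commands": [
    [[0.0006,-0.006,0],[0,0,0],0],
    [[0.0013,-0.012,0],[0,0,0],0],
    [[0.0016,-0.015,0],[0,0,0],0],
    [[0.0016,-0.015,0],[0,0,0],0],
    [[0,0.005,0],[0,0,0],0],
    [[-0.003,0.03,0],[0,0,0],0],
    [[-0.003,0.03,0.08],[0,0,0],0],
    [[-0.003,0.03,0.18],[0,0,0],-1],
    [[-0.003,0.03,0.3],[0,0,0],-1],
    [[-0.003,0.03,0.4],[0,0,0],-1]
  ]
}}

```text
t: 11.4
tool_pos: [0.5603, 0.0297, 0.2481]
orientation: [-2.101, -2.335, 0.006]
force: [1.0, -0.5, -0.2]
opening: 0.072
```

Call:
{"method": "jog_arm", "body": {
  "commands": [
    [[-0.02,-0.03,0.05],[0,0,-0.028],-0.4],
    [[-0.04,-0.06,0.05],[0,0,-0.056],-0.4],
    [[-0.06,-0.1,0.05],[0,0,-0.084],-0.4],
    [[-0.08,-0.13,0.05],[0,0,-0.112],-0.4],
    [[-0.1,-0.16,0.05],[0,0,-0.14],-0.4],
    [[-0.115,-0.19,0.05],[0,0,-0.168],-0.4],
    [[-0.115,-0.193,0.05],[0,0,-0.196],-0.4],
    [[-0.115,-0.193,0.05],[0,0,-0.224],-0.4],
    [[-0.115,-0.193,0.05],[0,0,-0.25],-0.4],
    [[-0.115,-0.193,0.05],[0,0,-0.25],-0.4]
  ]
}}

```text
t: 12.65
tool_pos: [0.4914, -0.0853, 0.2781]
orientation: [-3.134, -0.168, 0.004]
force: [-0.2, -0.2, 0.6]
opening: 0.0651
```

Run:
```python
from h import *
from plant import robot
import pickle
s=robot.read_state();r=robot.read_camera("wrist")
print(s["tool_pos"],s["orientation"],s["dq"])
pickle.dump((s,r),open("d4.pkl","wb"))
a=r["pixels"][:,:,::-1].copy();cv2.imwrite("pics/w4.png",a)
T=wT(s,r)
a=cv2.resize(a[20:220,200:440],None,fx=3,fy=3,interpolation=3).copy()
def dots(P,c):
    for p in (ww2p(r,T,P)-[200,20])*3+1: cv2.circle(a,(int(p[0]),int(p[1])),3,c,1)
dots(box(.5703,-.0774,.105,.104,.144,0,.028),(0,0,255))
dots(rot2([(0,0,.02),(0,.12,.02),(-.085,0,.02),(0,0,0),(0,.12,0)],.7118,-.1415,.105),(0,255,0))
cv2.imwrite("pics/w4z.png",a)
```

```text
[ 0.49136189 -0.08531297  0.27807127] [-3.13431029 -0.16767818  0.00384315] [-0.00147688  0.00212083 -0.00186499  0.00148795 -0.00014229 -0.09723675]
```

View pics/w4.png

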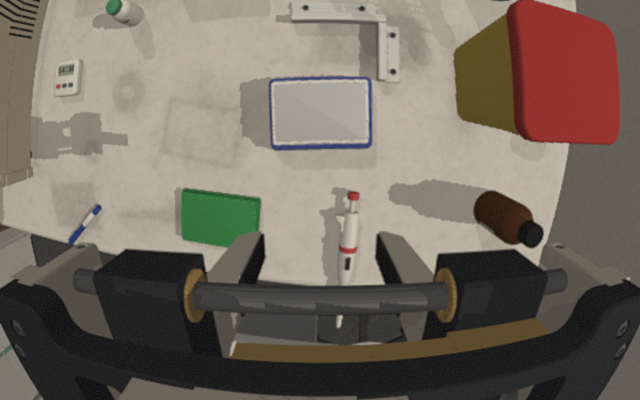

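View pics/w4z.png

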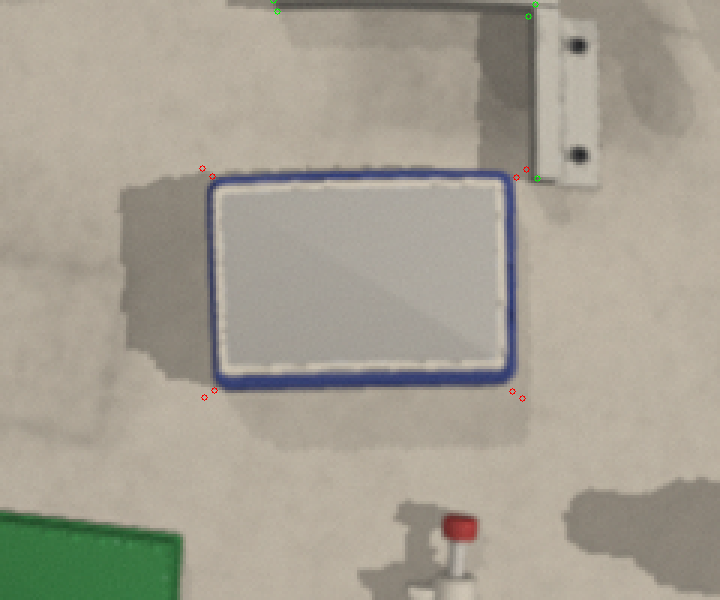

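Run:
```python
from h import *
import pickle
s,r=pickle.load(open("d4.pkl","rb"));T=wT(s,r)
print("pip end",wp2w(r,T,(353,192),.014),"body",wp2w(r,T,(338,230),.02),wp2w(r,T,(362,230),.02))
g=lambda u,v:(u/3+200,v/3+20)
print("green corner",wp2w(r,T,(260,197),.02))
for p in((213,178),(512,174),(514,382),(217,388)):print(wp2w(r,T,g(*p),.02))
print("stop",[wp2w(r,T,g(*p),.02) for p in((533,8),(230,2),(536,181))])
```

```text
pip end [ 0.46472384 -0.13500266  0.014     ] body [ 0.4070482  -0.12009843  0.02      ] [ 0.41063739 -0.15534453  0.02      ]
green corner [ 0.44462116 -0.00303102  0.02      ]
[ 0.6110261 -0.0048148  0.02     ]
[ 0.62737405 -0.13910325  0.02      ]
[ 0.53196215 -0.15148481  0.02      ]
[ 0.51446466 -0.01582974  0.02      ]
stop [array([ 0.70927273, -0.1409435 ,  0.02      ]), array([ 0.69633616, -0.00281935,  0.02      ]), array([ 0.62579927, -0.15042657,  0.02      ])]
```

Call:
{"method": "jog_arm", "body": {
  "commands": [
    [[0.008,0.009,-0.08],[0,0,0],-0.4],
    [[0.008,0.009,-0.16],[0,0,0],-0.4],
    [[0.008,0.009,-0.25],[0,0,0],-0.4],
    [[0.008,0.009,-0.34],[0,0,0],-0.4],
    [[0.008,0.009,-0.41],[0,0,0],-0.4],
    [[0.008,0.009,-0.441],[0,0,0],-0.4],
    [[0.008,0.009,-0.441],[0,0,0],-0.4],
    [[0.02,0.0105,-0.441],[0,0,0],-0.4],
    [[0.028,0.0113,-0.441],[0,0,0],-0.4],
    [[0.032,0.0117,-0.441],[0,0,0],-0.4]
  ]
}}

```text
t: 13.95
tool_pos: [0.5117, -0.0786, 0.0147]
orientation: [-3.135, -0.173, 0.002]
force: [-4.5, -1.1, 5.4]
opening: 0.0649
```

Run:
```python
from h import *
from plant import robot
s=robot.read_state();print(s["tool_pos"],s["orientation"],s["force"])
r=robot.read_camera("wrist");cv2.imwrite("pics/w5.png",r["pixels"][:,:,::-1])
```

```text
[ 0.51171979 -0.07857465  0.01467861] [-3.13467855e+00 -1.72752171e-01  1.51888650e-03] [-4.53762936 -1.11994236  5.37827282]
```

View pics/w5.png

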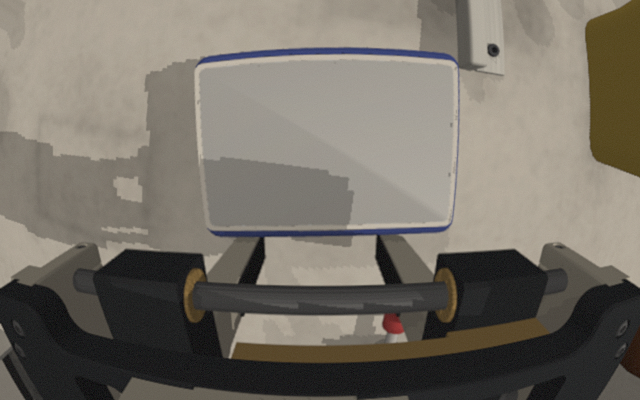

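Call:
{"method": "jog_arm", "body": {
  "commands": [
    [[0,0,0],[0,0,0],-0.4],
    [[0,0,0],[0,0,0],-0.4]
  ]
}}

```text
t: 14.25
tool_pos: [0.5114, -0.0786, 0.0145]
orientation: [-3.135, -0.173, 0.002]
force: [-0.4, -0.4, -0.1]
opening: 0.0652
```

Run:
```python
from h import *
from plant import robot
s=robot.read_state();print(s["tool_pos"],s["orientation"],s["force"],s["wrist_torque"],s["dq"])
r=robot.read_camera("scene");cv2.imwrite("pics/s6.png",cv2.resize(r["pixels"][150:270,230:380,::-1],None,fx=5,fy=5,interpolation=3))
```

```text
[ 0.51142427 -0.07857293  0.01447242] [-3.13456374e+00 -1.72619978e-01  2.33178067e-03] [-0.42814031 -0.36012288 -0.12270024] [0.07633879 0.09716428 0.0067253 ] [-0.00067869 -0.00095224  0.00143652  0.00172199 -0.00122551  0.00169214]
```

View pics/s6.png

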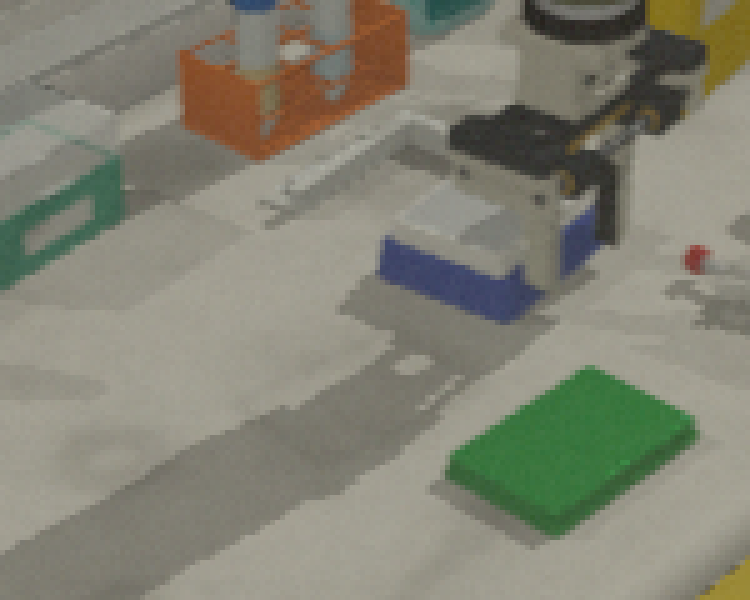

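Call:
{"method": "jog_arm", "body": {
  "commands": [
    [[0.005,0.0005,0],[0,0,-0.0004],-0.4],
    [[0.015,0.0016,0],[0,0,-0.0008],-0.4],
    [[0.028,0.003,0],[0,0,-0.0008],-0.4],
    [[0.0448,0.0047,0],[0,0,-0.0008],-0.4],
    [[0.0613,0.0065,0],[0,0,-0.0008],-0.4],
    [[0.078,0.0082,0],[0,0,-0.0008],-0.4],
    [[0.0945,0.01,0],[0,0,-0.0008],-0.4],
    [[0.107,0.0113,0],[0,0,-0.0008],-0.4],
    [[0.113,0.012,0],[0,0,-0.0008],-0.4],
    [[0.115,0.0121,0],[0,0,-0.0008],-0.4]
  ]
}}

```text
t: 15.55
tool_pos: [0.5804, -0.0712, 0.0143]
orientation: [-3.135, -0.165, 0.003]
force: [-4.0, -0.2, 0.3]
opening: 0.0647
```

Run:
```python
from h import *
from plant import robot
s=robot.read_state();print(s["tool_pos"],s["orientation"],s["force"])
r=robot.read_camera("wrist");cv2.imwrite("pics/w6.png",r["pixels"][:,:,::-1])
```

```text
[ 0.58043265 -0.07120452  0.01425534] [-3.13484164e+00 -1.64904787e-01  2.88771748e-03] [-3.96527401 -0.24626806  0.29206615]
```

View pics/w6.png

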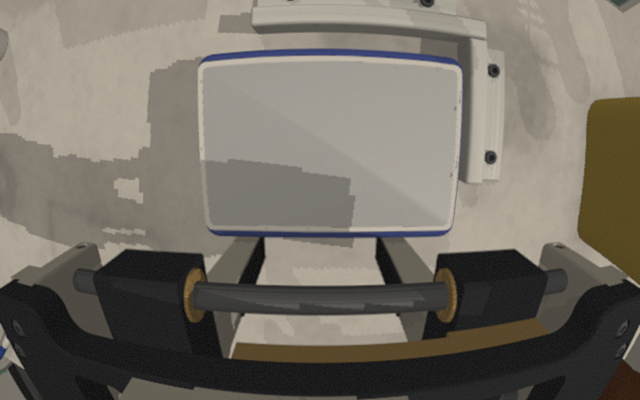

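Call:
{"method": "jog_arm", "body": {
  "commands": [
    [[0.005,0.0005,0],[0,0,0],-0.4],
    [[0.01,0.001,0],[0,0,0],-0.4],
    [[0.014,0.0015,0],[0,0,0],-0.4],
    [[0.0165,0.0017,0],[0,0,0],-0.4],
    [[0.0165,0.0017,0],[0,0,0],-0.4]
  ]
}}

```text
t: 16.23
tool_pos: [0.5906, -0.0702, 0.0143]
orientation: [-3.135, -0.165, 0.002]
force: [-2.0, -0.2, -1.2]
opening: 0.0649
```

Call:
{"method": "jog_arm", "body": {
  "commands": [
    [[0.0015,0.0002,0],[0,0,0],-0.4],
    [[0.0025,0.0003,0],[0,0,0],-0.4]
  ]
}}

```text
t: 16.48
tool_pos: [0.592, -0.07, 0.0143]
orientation: [-3.135, -0.165, 0.002]
force: [-2.5, -0.0, -1.5]
opening: 0.0652
```

Call:
{"method": "jog_arm", "body": {
  "commands": [
    [[0.0015,0.0002,0],[0,0,0],-0.4],
    [[0.0025,0.0003,0],[0,0,0],-0.4]
  ]
}}

```text
t: 16.73
tool_pos: [0.5931, -0.0699, 0.0142]
orientation: [-3.135, -0.165, 0.004]
force: [-5.9, -1.5, 1.2]
opening: 0.0651
```

Call:
{"method": "jog_arm", "body": {
  "commands": [
    [[0.0015,0.0002,0],[0,0,0],-0.4],
    [[0.0025,0.0003,0],[0,0,0],-0.4]
  ]
}}

```text
t: 16.98
tool_pos: [0.5932, -0.0699, 0.0142]
orientation: [-3.135, -0.165, 0.009]
force: [-11.3, -1.7, 6.0]
opening: 0.065
```

Run:
```python
from h import *
from plant import robot
s=robot.read_state();print(s["tool_pos"],s["orientation"],s["force"],s["wrist_torque"])
r=robot.read_camera("wrist");cv2.imwrite("pics/w7.png",cv2.resize(r["pixels"][0:250,180:520,::-1],None,fx=2.3,fy=2.3,interpolation=3))
```

```text
[ 0.59323312 -0.06985021  0.01415095] [-3.13475101 -0.16503709  0.00885096] [-11.2539735   -1.65545979   5.98369296] [-0.16040264  2.10661283  0.0112999 ]
```

View pics/w7.png

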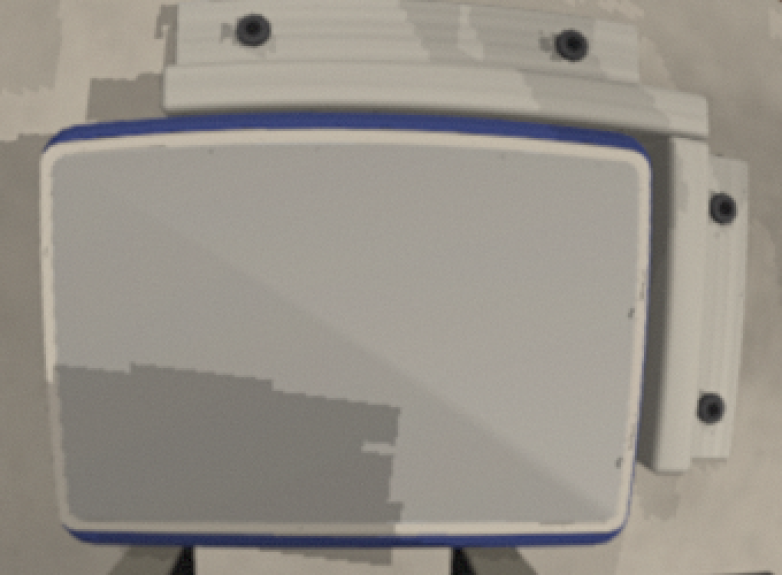

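Call:
{"method": "jog_arm", "body": {
  "commands": [
    [[-0.01,-0.001,0],[0,0,0],-0.4],
    [[-0.03,-0.003,0],[0,0,0],-0.4],
    [[-0.035,-0.004,0.06],[0,0,0],-0.4],
    [[-0.035,-0.004,0.15],[0,0,0],-0.3],
    [[-0.035,0,0.25],[0,0,0],0],
    [[-0.01,0.03,0.33],[0,0,0.028],0],
    [[0.02,0.07,0.36],[0,0,0.056],0],
    [[0.04,0.1,0.36],[0,0,0.084],0],
    [[0.06,0.14,0.36],[0,0,0.112],0],
    [[0.08,0.168,0.36],[0,0,0.14],0]
  ]
}}

```text
t: 18.27
tool_pos: [0.6415, 0.0319, 0.2305]
orientation: [2.763, 1.494, -0.008]
force: [-0.1, -0.5, 0.5]
opening: 0.0467
```

Run:
```python
from h import *
from plant import robot
s=robot.read_state();print(s["tool_pos"],s["orientation"],s["force"])
```

```text
[0.64145624 0.03191465 0.23049615] [ 2.76314536  1.49370925 -0.0079139 ] [-0.08442631 -0.5111485   0.53780615]
```

Call:
{"method": "jog_arm", "body": {
  "commands": [
    [[0,0,0],[0,0,0.028],0],
    [[0,0,0],[0,0,0.056],0],
    [[0,0,-0.05],[0,0,0.084],0],
    [[0,0,-0.1],[0,0,0.109],0],
    [[0,0,-0.15],[0,0,0.109],0],
    [[0,0,-0.22],[0,0,0.109],0],
    [[0,0,-0.28],[0,0,0.109],0],
    [[0,0,-0.33],[0,0,0.109],0],
    [[0,0,-0.361],[0,0,0.109],0],
    [[0,0,-0.361],[0,0,0.109],0]
  ]
}}

```text
t: 19.52
tool_pos: [0.6401, 0.0319, 0.0125]
orientation: [2.102, 2.335, -0.01]
force: [0.8, 0.6, -0.8]
opening: 0.0466
```

```bash
python3 look.py d
```

```text
19.525 [0.64012674 0.03190196 0.01248981] [ 2.10155944  2.33493362 -0.00973536] [ 0.75042771  0.61698092 -0.75442564]
```

View pics/Ld.png

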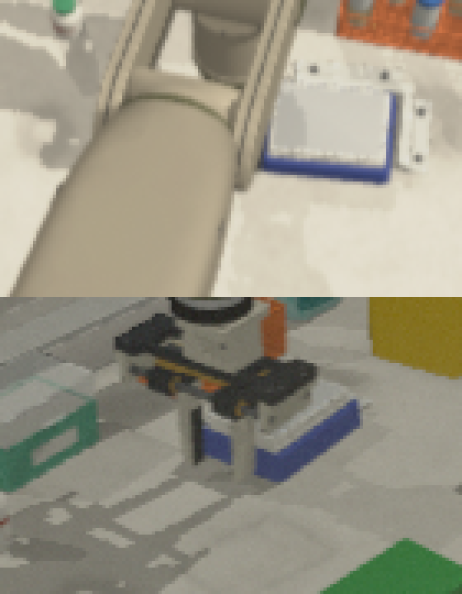

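Call:
{"method": "jog_arm", "body": {
  "commands": [
    [[0.0005,-0.008,0],[0,0,0],0],
    [[0.0015,-0.018,0],[0,0,0],0],
    [[0.0025,-0.026,0],[0,0,0],0],
    [[0.003,-0.032,0],[0,0,0],0],
    [[0.0036,-0.036,0],[0,0,0],0],
    [[0.0036,-0.036,0],[0,0,0],0]
  ]
}}

```text
t: 20.38
tool_pos: [0.6444, 0.0101, 0.0151]
orientation: [2.1, 2.332, -0.006]
force: [0.8, -0.9, 0.1]
opening: 0.0469
```

Call:
{"method": "jog_arm", "body": {
  "commands": [
    [[0.0003,-0.003,0],[0,0,0],0],
    [[0.0006,-0.006,0],[0,0,0],0],
    [[0.0007,-0.007,0],[0,0,0],0]
  ]
}}

```text
t: 20.75
tool_pos: [0.6444, 0.0067, 0.0149]
orientation: [2.1, 2.334, -0.005]
force: [-1.6, 4.9, 2.7]
opening: 0.0465
```

Call:
{"method": "jog_arm", "body": {
  "commands": [
    [[0.0001,-0.0015,0],[0,0,0],0],
    [[0.0003,-0.003,0],[0,0,0],0],
    [[0.0003,-0.003,0],[0,0,0],0]
  ]
}}

```text
t: 21.12
tool_pos: [0.6443, 0.0057, 0.0149]
orientation: [2.101, 2.335, -0.005]
force: [-2.2, 4.0, 1.8]
opening: 0.0468
```

Call:
{"method": "jog_arm", "body": {
  "commands": [
    [[0.0001,-0.0015,0],[0,0,0],0],
    [[0.0003,-0.003,0],[0,0,0],0],
    [[0.0003,-0.003,0],[0,0,0],0]
  ]
}}

```text
t: 21.5
tool_pos: [0.6442, 0.0047, 0.0149]
orientation: [-2.101, -2.335, 0.004]
force: [-2.2, 4.4, 1.4]
opening: 0.0465
```

Call:
{"method": "jog_arm", "body": {
  "commands": [
    [[0.0001,-0.0015,0],[0,0,0],0],
    [[0.0003,-0.003,0],[0,0,0],0],
    [[0.0003,-0.003,0],[0,0,0],0]
  ]
}}

```text
t: 21.88
tool_pos: [0.6441, 0.0037, 0.0149]
orientation: [-2.1, -2.335, 0.003]
force: [-1.1, 4.5, 1.7]
opening: 0.0467
```

Call:
{"method": "jog_arm", "body": {
  "commands": [
    [[0.0002,-0.002,0],[0,0,0],0],
    [[0.0005,-0.005,0],[0,0,0],0],
    [[0.0005,-0.005,0],[0,0,0],0]
  ]
}}

```text
t: 22.25
tool_pos: [0.6441, 0.003, 0.0149]
orientation: [-2.098, -2.333, 0.0]
force: [-2.5, 9.9, 2.4]
opening: 0.0466
```

Call:
{"method": "jog_arm", "body": {
  "commands": [
    [[0.0002,-0.002,0],[0,0,0],0],
    [[0.0004,-0.004,0],[0,0,0],0],
    [[0.0004,-0.004,0],[0,0,0],0]
  ]
}}

```text
t: 22.62
tool_pos: [0.6441, 0.003, 0.0149]
orientation: [-2.096, -2.331, -0.003]
force: [-2.3, 11.6, 3.0]
opening: 0.0467
```

```bash
python3 look.py e
```

```text
22.625 [0.64405252 0.00304638 0.01493231] [-2.09553198 -2.33144023 -0.00282166] [-2.30223104 11.60703651  3.0005943 ]
```

View pics/Le.png

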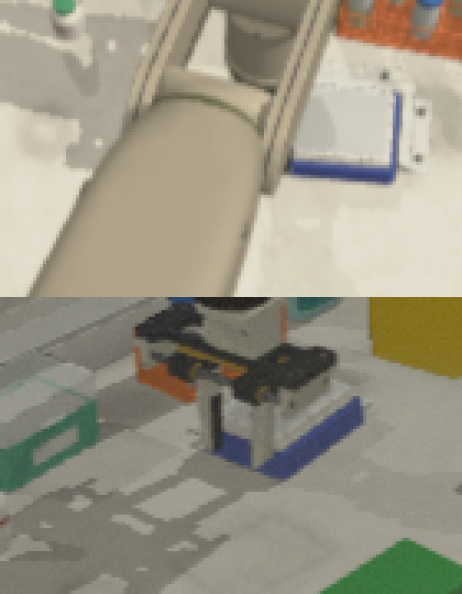

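Call:
{"method": "jog_arm", "body": {
  "commands": [
    [[-0.001,0.01,0],[0,0,0],0],
    [[-0.003,0.03,0],[0,0,0],0],
    [[-0.004,0.035,0.06],[0,0,0],0],
    [[-0.004,0.035,0.16],[0,0,0],-0.2],
    [[-0.01,0.02,0.26],[0,0,-0.02],-0.4],
    [[-0.03,-0.02,0.36],[0,0,-0.048],-0.4],
    [[-0.05,-0.05,0.425],[0,0,-0.076],-0.4],
    [[-0.08,-0.09,0.425],[0,0,-0.104],-0.4],
    [[-0.11,-0.13,0.425],[0,0,-0.132],-0.4],
    [[-0.1175,-0.1445,0.425],[0,0,-0.16],-0.4]
  ]
}}

```text
t: 23.98
tool_pos: [0.5728, -0.0848, 0.2703]
orientation: [-2.966, -1.024, -0.008]
force: [0.1, 1.0, -0.3]
opening: 0.0649
```

Run:
```python
from h import *
from plant import robot
s=robot.read_state();print(s["tool_pos"],s["orientation"],s["force"])
o=s["orientation"];h=2*np.arctan2(o[1],o[0])%(2*np.pi);print(h,(h-.105)/2/np.pi)
```

```text
[ 0.57280009 -0.08478839  0.27032742] [-2.96584955 -1.02392404 -0.00769428] [ 0.08471716  0.99096528 -0.31992674]
0.66485248611479 0.08910329056745553
```

Call:
{"method": "jog_arm", "body": {
  "commands": [
    [[0,0,0],[0,0,-0.028],-0.4],
    [[0,0,0],[0,0,-0.056],-0.4],
    [[0,0,0],[0,0,-0.084],-0.4],
    [[0,0,0],[0,0,-0.089],-0.4],
    [[0,0,0],[0,0,-0.089],-0.4],
    [[0,0,0],[0,0,-0.089],-0.4]
  ]
}}

```text
t: 24.72
tool_pos: [0.5728, -0.0847, 0.2703]
orientation: [-3.135, -0.17, -0.009]
force: [0.3, -0.5, -0.2]
opening: 0.0652
```

Run:
```python
from h import *
from plant import robot
s=robot.read_state();r=robot.read_camera("wrist");print(s["tool_pos"],s["orientation"])
cv2.imwrite("pics/w8.png",cv2.resize(r["pixels"][10:210,230:430,::-1],None,fx=3,fy=3,interpolation=3))
t=robot.read_camera("top");cv2.imwrite("pics/t8.png",cv2.resize(t["pixels"][140:210,310:400,::-1],None,fx=8,fy=8,interpolation=3))
```

```text
[ 0.57280684 -0.08470064  0.2703132 ] [-3.13459786 -0.16951928 -0.00910125]
```

View pics/w8.png

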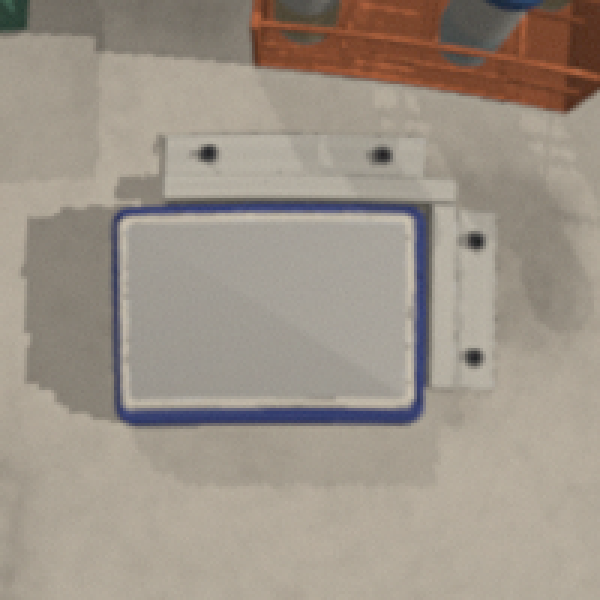

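View pics/t8.png

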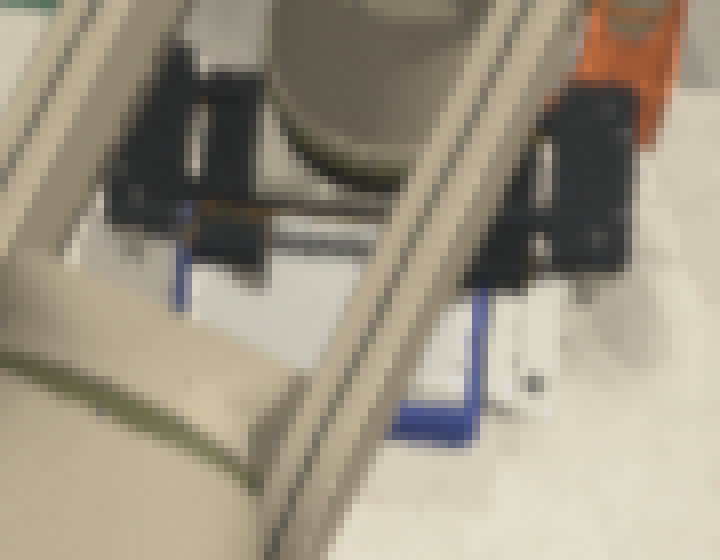

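```bash
cat > rect.py <<'E'
from h import *
def rectify(r,T,z,x0=.55,x1=.75,y0=-.17,y1=.03,sc=3500):
    # rows: x decreasing, cols: y decreasing
    H=int((x1-x0)*sc);Wd=int((y1-y0)*sc)
    X=x1-(np.arange(H)+.5)/sc;Y=y1-(np.arange(Wd)+.5)/sc
    P=np.stack([np.repeat(X[:,None],Wd,1),np.repeat(Y[None],H,0),np.full((H,Wd),z)],-1).reshape(-1,3)
    m=ww2p(r,T,P).reshape(H,Wd,2).astype(np.float32)
    return cv2.remap(r["pixels"][:,:,::-1].copy(),m[...,0],m[...,1],3)
E
python3 - <<'E'
from rect import *
from plant import robot
import pickle
s=robot.read_state();r=robot.read_camera("wrist");T=wT(s,r);pickle.dump((s,r),open("d8.pkl","wb"))
# edge fit: blue mask edges in px -> world at z=.028 (cooler), stop edges by gradient
img=r["pixels"].astype(float);f=cam(r)
blue=(img[...,2]-img[...,0])
def edge(sig,line,z,n,half,sign):
    # line: world endpoints; sample perpendicular profile, find extreme gradient
    a,b=map(np.array,line);d=(b-a)/np.linalg.norm(b-a);nn=np.array([-d[1],d[0]]);out=[]
    off=np.arange(-half,half,.0003)
    for k in np.linspace(0,1,n):
        p=a+(b-a)*k;P=np.c_[p+off[:,None]*nn,np.full(len(off),z)]
        m=ww2p(r,T,P).astype(np.float32)
        v=cv2.remap(sig.astype(np.float32),m[:,0][None],m[:,1][None],1)[0]
        g=np.gradient(cv2.GaussianBlur(v[None],(0,0),2)[0])*sign;out.append(p+off[np.argmax(g)]*nn)
    out=np.array(out);c=np.median(out,0);
    # robust line: angle
    L=cv2.fitLine((out*1000).astype(np.float32),cv2.DIST_HUBER,0,.01,.01).ravel();return out,L
def pt(x,y,a=.105,o=(.7118,-.1415)): return rot2([(x,y,0)],*o,a)[0,:2]
# cooler edges (blue outer)
for nm,l,sg in(("front+x",(pt(-.003,.13),pt(-.003,.015)),-1),("back-x",(pt(-.101,.13),pt(-.101,.015)),1),("side-y",(pt(-.09,.003),pt(-.015,.003)),1),("side+y",(pt(-.09,.141),pt(-.015,.141)),-1)):
    o,L=edge(blue,l,.024,25,.008,sg)
    fr=rot2(np.c_[o-[.7118,-.1415],np.zeros(len(o))],0,0,-.105)
    k=0 if "x" in nm else 1
    pf=np.polyfit(fr[:,1-k],fr[:,k],1);res=fr[:,k]-np.polyval(pf,fr[:,1-k]);print(nm,"slope",pf[0].round(4),"off mm",(np.median(fr[:,k])*1000).round(2),"res",(res.std()*1000).round(2))
im=rectify(r,T,.02);cv2.imwrite("pics/r8.png",im)
E
```

```text
front+x slope -0.0114 off mm -2.6 res 0.15
back-x slope -0.0064 off mm -100.9 res 0.08
side-y slope 0.0038 off mm 3.4 res 0.23
side+y slope 0.01 off mm 142.0 res 0.17
```

View pics/r8.png

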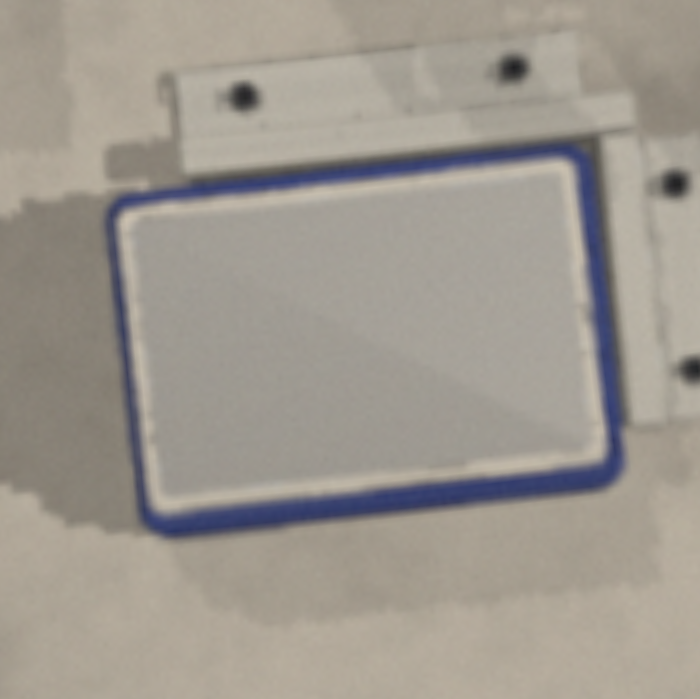

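Call:
{"method": "jog_arm", "body": {
  "commands": [
    [[0,0,-0.08],[0,0,0],-0.4],
    [[0,0,-0.17],[0,0,-0.001],-0.4],
    [[0,0,-0.26],[0,0,-0.001],-0.4],
    [[0,0,-0.34],[0,0,-0.001],-0.4],
    [[0,0,-0.4],[0,0,-0.001],-0.4],
    [[0,0,-0.427],[0,0,-0.001],-0.4],
    [[0,0,-0.427],[0,0,-0.001],-0.4],
    [[0.015,0.0015,-0.427],[0,0,-0.001],-0.4],
    [[0.027,0.0028,-0.427],[0,0,-0.001],-0.4],
    [[0.029,0.003,-0.427],[0,0,-0.001],-0.4]
  ]
}}

```text
t: 26.12
tool_pos: [0.5919, -0.0831, 0.0155]
orientation: [-3.136, -0.158, -0.013]
force: [-0.1, -0.8, 0.2]
opening: 0.0651
```

Call:
{"method": "jog_arm", "body": {
  "commands": [
    [[0.002,0.0002,0],[0,0,0],-0.4],
    [[0.003,0.0003,0],[0,0,0],-0.4],
    [[0.003,0.0003,0],[0,0,0],-0.4]
  ]
}}

```text
t: 26.5
tool_pos: [0.5936, -0.083, 0.0155]
orientation: [-3.136, -0.158, -0.013]
force: [-0.8, 0.6, 0.6]
opening: 0.0644
```

Call:
{"method": "jog_arm", "body": {
  "commands": [
    [[0.002,0.0002,0],[0,0,0],-0.4],
    [[0.003,0.0003,0],[0,0,0],-0.4],
    [[0.003,0.0003,0],[0,0,0],-0.4]
  ]
}}

```text
t: 26.88
tool_pos: [0.5943, -0.0827, 0.0154]
orientation: [-3.135, -0.158, -0.009]
force: [-6.7, -1.2, 5.9]
opening: 0.0653
```

Call:
{"method": "jog_arm", "body": {
  "commands": [
    [[0.003,0.0003,0],[0,0,0],-0.4],
    [[0.006,0.0006,0],[0,0,0],-0.4],
    [[0.006,0.0006,0],[0,0,0],-0.4]
  ]
}}

```text
t: 27.25
tool_pos: [0.5948, -0.0825, 0.0153]
orientation: [-3.135, -0.16, 0.002]
force: [-18.0, -0.9, 16.0]
opening: 0.0652
```

Call:
{"method": "jog_arm", "body": {
  "commands": [
    [[-0.01,-0.001,0],[0,0,0],-0.4],
    [[-0.03,-0.003,0],[0,0,0],-0.4],
    [[-0.035,-0.0035,0.05],[0,0,0],-0.4],
    [[-0.035,-0.0035,0.15],[0,0,0],-0.4],
    [[-0.035,-0.0035,0.25],[0,0,0],-0.4],
    [[-0.035,-0.0035,0.35],[0,0,0],-0.4],
    [[-0.035,-0.0035,0.425],[0,0,0],-0.4],
    [[-0.035,-0.0035,0.425],[0,0,0],-0.4],
    [[-0.035,-0.0035,0.425],[0,0,0],-0.4]
  ]
}}

```text
t: 28.38
tool_pos: [0.5734, -0.0846, 0.2695]
orientation: [-3.135, -0.159, 0.002]
force: [-0.0, -0.2, -1.1]
opening: 0.0649
```

Run:
```python
from rect import *
from plant import robot
s=robot.read_state();r=robot.read_camera("wrist");T=wT(s,r);print(s["tool_pos"],s["dq"])
im=rectify(r,T,.02);cv2.imwrite("pics/r9.png",im)
```

```text
[ 0.57339419 -0.08459148  0.26950068] [ 0.00130167  0.02210892  0.02557361 -0.00112594  0.00234831  0.00157393]
```

View pics/r9.png

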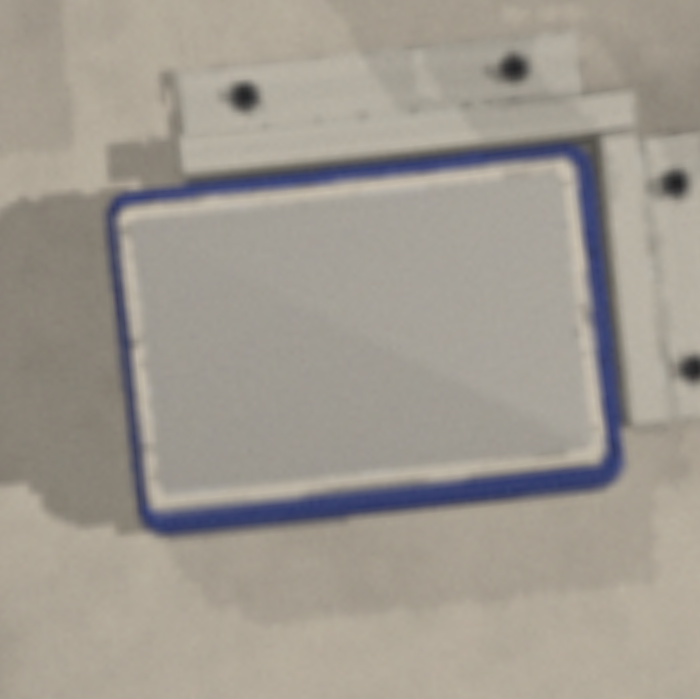

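Run:
```python
from plant import robot
print(robot.close_job())
```

```text
the job is handed in; nothing more can be done
None
```

I pushed the cooler into the corner stop, and by my last checks it sits flush on both rails with the plate still on top. I handed the job in at about 28 s with the gripper raised clear; there was no verdict.

**What I did:** I pushed the +y face with two fingers, turning the cooler square to the stop on the way. I then pushed the −x face onto the back rail, the +y face onto the side rail, and gave the −x face a last light push.

**Checks:**
- **Contact:** both final pushes stalled against the rails, at about 18 N on the back rail and 12 N on the side rail. The side-rail push stopped within about 1 mm of where I expected it to seat.
- **Position:** an edge fit from the wrist camera before the last push put the cooler's centre at about (−51.8, +72.7) mm in the stop frame, where the seat is (−52, +72). The angle to the stop was about 0.01 rad. I did not repeat the fit after the last push; the final picture showed the front edge about parallel to the rail.
- **Plate:** it looked flat and about 1–2 mm off centre, judged by eye only.

**What disagreed:**
- **Gap to the rails:** the pictures show 2–3 mm between the cooler's upper edges and both rails. The cooler's top outline also measures about 98 × 139 mm instead of 104 × 144 mm. I put both down to a taper towards the top, because the pushes stalled where contact was expected.
- **Upward force:** the wrist also read about 16 N upward during the final back-rail push. The cooler did not look lifted or tipped in the picture afterwards.
- **Bystanders:** none touched as far as I saw, but I did not measure their positions again at the end.

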